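# Hang the parts basket on the drain hook and shut the keeper

## Task

Pick up the empty wire parts basket and hang it by its bail on the upturned hook of the drain stand, and let go of it. Then push the stand's sliding keeper by its tab, without gripping it, across the mouth of the hook above the bail until the spring catch has clicked in behind it. Do not force the keeper or the stand, and leave the other things on the bench where they are.

Things in the scene. Friction and masses are not known exactly. Their poses are not given: they have to be found in the camera images.
- basket: Loose wire basket, bright steel, 90 (own x) x 140 (own y) x 60 mm tall, 0.15 to 0.31 kg. Its rigid bail, a round bar 10 mm thick, rises from the middles of the two short (y) ends and runs straight along own y, axis 148 mm above the underside, over 104 mm. The opening under it is 83 mm high and 124 mm wide. Origin: centre of the underside, z up.
- bail_mid (a point): Middle of the bail's straight top bar, on the bar's axis, 148 mm above the basket's underside; axes as the basket's. The hook must pass under the bar here, so take the bar well to one side of this point (about 34 mm along own y is good; the bar is straight to 52 mm).
- stand: Fixed drain stand: base 110 x 90 x 12 mm, post 20 mm thick, and a flat steel hook arm 14 mm wide, 10 mm thick, pointing along own -x (at yaw 0 to the robot), top at z 190 mm, tip 114 mm from the post's axis. Origin: bench under the post. Over the post (x -50 to +46 mm) a head guides the keeper and carries the spring catch on its own -y side (y to -56 mm); its top is at z 219 mm.
- hook_seat (a point): Point on the top face of the hook arm, 80 mm in front of the post's axis and 34 mm behind the upturned tip's axis: where the bail should lie. Axes as the stand's. A hung bail has its axis 5 mm above this point.
- hook_tip (a point): Top of the hook's upturned tip (round, 10 mm thick), 16 mm above the arm's top. The bail must be carried over it, towards own +x, and then lowered behind it.
- keeper (a joint): Travel (m) of the sliding keeper along the stand's own -x: 0 open, starts at 0 to 0.012, catches near 0.054 give or take 4 mm. A steel bar 12 x 8 mm, underside 18 mm above the arm, nose 35 mm behind the seat at 0. Friction about 3 N; riding over the catch 5 to 13 N, unevenly; from 1 mm before the click a rubber buffer adds 3.5 N per mm, ending hard after 6 mm at about 24 N.
- keeper_tab (a point): Middle of the rear (own +x) face of the keeper's upright push tab, which is 26 mm wide (y), 6 mm thick, and stands from z 208 to z 260 mm; this point is at z 245 mm. Axes as the stand's. Push here along own -x. Above z 225 mm nothing else stands near it, over its whole travel.
- keeper_heel (a point): Rear face of the small tongue on the keeper's own -y side, 17 mm in front of the tab's rear face. Axes as the stand's.
- catch_point (a point): Axis of the catch's spring pin (8 mm thick, lying along own y) where it crosses the tongue's path; the catch is clamped up to 4 mm either way along own x. The keeper is caught when keeper_heel has passed 4 mm to the own -x side of it and the pin has sprung out again.
- latch_pin (a joint): Withdrawal of the catch's spring pin (m): 0 sprung out, about 0.0085 while the tongue passes, back to 0 with a click when the keeper is caught.
- timer: bystander: small white desk timer, 44 x 64 x 33 mm; origin at the underside
- label_roll: bystander: roll of white labels, 74 mm wide, 30 mm tall; origin at the underside
- dropper_bottle: bystander: small brown dropper bottle, 33 mm wide, 102 mm tall; origin at the underside
- tip_box: bystander: pipette tip box with closed lid, 85 x 118 x 66 mm; origin at the underside

How it is judged:
By the outcome, as a careful person would: the job done as asked, in the order asked, and still so for the second after the job is handed in, with the robot touching nothing.
It also fails if it takes over 58 s, if anything falls off the work surface, if the arm or the gripper's body presses on something with over 40 N, if the wrist force passes 120 N, or if a joint passes its speed limit or range.

## Robot

A 6-joint arm with a two-finger parallel gripper is mounted at the origin on a cart in front of the work surface, level with it; the furniture and walls round the work are solid. World frame = base frame: x ahead of the robot, y to its left, z up, the work surface at z = 0. Lengths are in m, angles in rad, forces in N, time in s.
With the tool pointing down it reaches from about 0.3 to 0.775 m from the base axis. Payload 14.6 kg.
Tool frame: the origin (TCP) lies midway between the tips of the shut fingers; the grasp point (between the pads) lies 19 mm behind it (ctrl.grip_depth is the z of the grasp point in the tool frame, in m); z points along the fingers, y is the line along which they close (so a half turn about z gives the same grasp; the last joint's range is limited). The gripper opens to 94 mm and grips with 3 to 60 N. Pads are 16 mm wide; open, the fingers measure 119 mm over their backs; the gripper's body (75 mm by 177 mm) begins 78 mm behind the grasp point.
Start: joints at [1.133, 0.3, 1.521, -0, 1.321, -0.067], TCP at [0.199, 0.513, 0.205] pointing down, gripper open.
Joint ranges: [-3.03, 3.03], [-0.79, 2.21], [0.23, 2.52], [-1.04, 4.18], [0, 3.07], [-2.55, 2.55]. Speed limits (rad/s): [2.22, 2.22, 2.57, 3.14, 3.14, 3.14].

## Interface

Orientations are given as [roll, pitch, yaw] about the fixed x, y, z axes, in that order (R = Rz(yaw) Ry(pitch) Rx(roll)).
In Python, from station import ctrl gives the robot as it stands. The module is installed in compiled form; this text tells all that it offers.
- The arm moves only by the tool carry_out, never from a script. Its argument "commands" is a list of rows, each a list of 3 entries, a list of its own where there are three numbers: the closure, from 0 (fully open) to 1 (shut), then the shift along the tool's x, y, z in mm, then the turn, a rotation vector about the tool's x, y, z in rad. In form: [[gripper, [tx, ty, tz], [wx, wy, wz]], ...]. A call has 1 to 10 rows; each row shifts and turns the commanded pose from where the row before left it, along the tool's axes as they then stand; what a row does not reach is not made up. A row lasts 1/8 s, in which the tool goes at most 62.5 mm and 10.7 degrees, less where a joint would pass 70% of its speed; a pose out of reach is approached as far as the arm can. A call with a gripper value outside its range is refused whole. The fingers move at their own pace and stop on an object; "squeeze" is the grip in N (left out, the last holds). Time passes only in rows, so rows that do not move let the fingers close. It gives the time, the measured TCP pose, the force, the opening and the grip force at its end, in the units of the state.
- ctrl.get_obs(): the state, without advancing time (a new reading comes with each control period).
- ctrl.camera(name): name is "side" or "top"; returns a dict with "img" (400x640x3 uint8, blue, green, red), "camera_matrix" (3x3 intrinsics, pixels), "rvec" (rotation vector, rad) and "tvec" (3), from world to camera coordinates, as OpenCV has them. Camera axes: x right, y down, z forward; pixel columns grow to the right and rows downward; lengths in m; the calibration is good to about 2 mm. A picture is of the moment at which its call begins. There is no depth.
- ctrl.hand_in(): hands the job in; it is judged then, once.
Trained networks look in the newest picture that a camera, given by its name, has taken for a name from the list of things; names that differ only in an ending like _2 or _b are one class to them, and where a whole thing is asked for, a point or a joint stands for the part that bears it (a point fixed in the world has none). Each returns a list of dicts, best first, with "score" (0 to 1); they miss things now and then, are a little off and sometimes report something else, mostly with a low value. They report only what shows in the picture. A call takes as long as a camera call.
- ctrl.outline_of(thing, camera): "region" (400x640 bool, what is visible of it).
- ctrl.place_of(thing, camera): "at" ([x, y, z] in m, in world coordinates, good to about 4 mm: a listed point, or the origin of a listed thing).
The state is a dict: "time_s": time; "qpos": joint angles; "joint_vel": joint speeds; "tau": joint torques, N m; "ee_pos": TCP position; "eef_rot": TCP orientation; "force": force on the tool from outside, world axes, zero at the start; "moment": the same for the moment, N m; "grip_width": finger opening in m; "grip_force": force on a finger pad.
Only numpy, scipy, OpenCV 4.12 (cv2) and the standard library are available. Lean on these libraries where they do the work, as an engineer would, in place of code of your own. Each camera call takes 0.05 s, during which the arm holds its last target. There are 200 camera calls.

## Working session

There is one attempt and no reset: what is moved stays moved. The work goes in short steps, Python scripts to look and compute and a tool call to move; the robot and the scene stay as the last step left them, time stands still between calls to the robot, and variables do not carry over. Pictures are saved under pics/ and viewed, at most 10 in all, crops included, and the job is handed in when it is done.

Besides the shell and the picture viewer there is one more tool, called after "Request:" as a command line: name --argument value ..., lists and objects as JSON in quotes. carry_out: Moves the arm, as the interface text tells. Its arguments: {"type":"object","properties":{"commands":{"type":"array","items":{"type":"array"}},"squeeze":{"type":"number"}},"required":["commands"]}

```bash
mkdir -p pics; cat > h.py <<'E'
from station import ctrl
import numpy as np, cv2
def snap(cam,name=None):
    c=ctrl.camera(cam)
    if name: cv2.imwrite(f'pics/{name}.png',c['img'])
    return c
def proj(c,p):
    return cv2.projectPoints(np.array([p],float),c['rvec'],c['tvec'],c['camera_matrix'],None)[0].ravel().round(1)
def places(names,cams=('side','top')):
    for n in names:
        for k in cams:
            for r in ctrl.place_of(n,k)[:2]: print(n,k,round(r['score'],2),np.round(r['at'],4))
E
python3 - <<'E'
from h import *
a=snap('side','s0');b=snap('top','t0')
places("basket bail_mid stand hook_seat hook_tip keeper_tab keeper_heel catch_point timer label_roll dropper_bottle tip_box".split())
o=ctrl.get_obs();print(o['time_s'],o['ee_pos'],o['eef_rot'],o['force'])
for c in(a,b):print(-cv2.Rodrigues(c['rvec'])[0].T@c['tvec'].ravel())
cv2.imwrite('pics/both0.png',np.vstack([cv2.resize(x['img'],(480,300)) for x in(a,b)]))
E
```

```text
basket side 0.76 [ 0.3999  0.3259 -0.0034]
basket top 0.71 [4.047e-01 3.297e-01 2.000e-04]
bail_mid side 0.84 [0.4006 0.3238 0.147 ]
bail_mid side 0.38 [0.6809 0.299  0.0033]
bail_mid top 0.63 [0.4015 0.3284 0.1476]
bail_mid top 0.58 [ 0.4049  0.3289 -0.0027]
stand top 0.93 [ 0.5628  0.1387 -0.0035]
hook_seat top 0.82 [0.4873 0.1202 0.1905]
hook_tip side 0.84 [0.454  0.1131 0.2046]
hook_tip side 0.53 [0.3987 0.3256 0.1488]
hook_tip top 0.92 [0.4505 0.1169 0.2075]
keeper_tab side 0.73 [0.6289 0.1482 0.2451]
keeper_tab top 0.95 [0.6244 0.1491 0.2448]
keeper_heel side 0.71 [0.6124 0.1336 0.2106]
keeper_heel side 0.38 [0.4021 0.3242 0.1478]
keeper_heel top 0.82 [0.6165 0.1369 0.2153]
catch_point side 0.61 [0.5621 0.1231 0.2113]
catch_point top 0.56 [0.5634 0.1241 0.2102]
timer side 0.79 [0.3869 0.1567 0.0008]
timer top 0.73 [0.3837 0.1525 0.0017]
label_roll side 0.9 [ 0.5665  0.3532 -0.0009]
label_roll top 0.79 [ 0.5612  0.3501 -0.0029]
label_roll top 0.69 [0.6783 0.3017 0.0032]
dropper_bottle side 0.43 [ 6.791e-01  2.975e-01 -5.000e-04]
dropper_bottle top 0.6 [0.6776 0.2978 0.0023]
tip_box side 0.89 [ 0.5255  0.4734 -0.0011]
tip_box top 0.64 [ 5.259e-01  4.723e-01 -1.000e-04]
tip_box top 0.29 [0.4005 0.3277 0.1455]
1.3 [0.19930205 0.51260607 0.20543086] [-3.14157906e+00  7.81285662e-06  2.77076552e+00] [-0.35095262  0.08806496  0.12142509]
[0.20807    0.93857092 0.63438278]
[0.33248769 0.2947917  1.06611939]
```

View pics/s0.png

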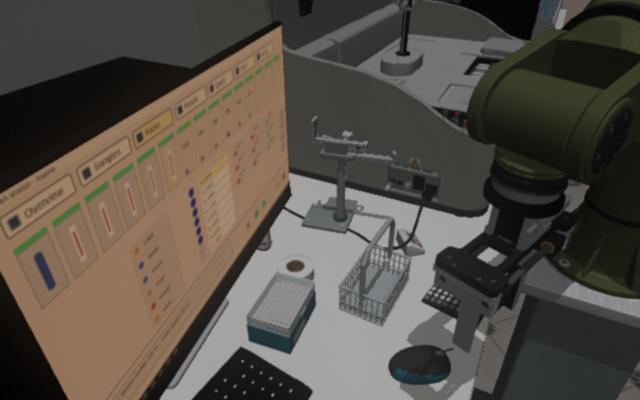

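View pics/t0.png

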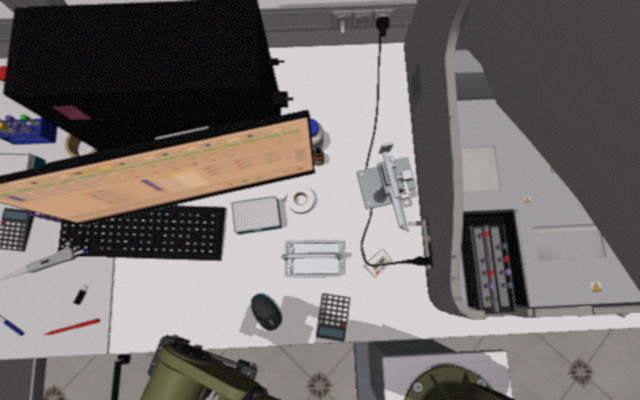

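The side view shows the basket at about (375,280) and the stand at (340,180) with its hook pointing right, towards the robot. In the top view the bail runs from (283,257) to (345,255) and the hook tip is at (408,222). A partition stands at column 410–430, right of the stand, and the monitor's edge is near column 312. Network positions agree with the stated heights.

```bash
python3 - <<'E'
from h import *
a=snap('side');b=snap('top')
def back(c,uv,z):
    R=cv2.Rodrigues(c['rvec'])[0];C=-R.T@c['tvec'].ravel()
    d=R.T@np.linalg.inv(c['camera_matrix'])@np.array([*uv,1.]);return (C+d*(z-C[2])/d[2]).round(3)
A=a['img'][90:330,270:470];B=b['img'][130:290,270:440]
cv2.imwrite('pics/z1.png',np.hstack([cv2.resize(A,(400,480),interpolation=2),cv2.resize(B,(398,375),interpolation=2)[:,:] if 0 else cv2.copyMakeBorder(cv2.resize(B,(398,375),interpolation=2),0,105,0,0,0)]))
for uv in[(290,182),(380,203),(460,215)]:print('partition foot',back(a,uv,0))
for z in(.2,.3,.4):print(z,'part side',back(a,(365,95),z),back(a,(440,125),z),'part top',back(b,(425,200),z),back(b,(408,60),z),back(b,(455,150),z),'mon',back(b,(312,175),z),back(b,(305,113),z))
for p in [(.4,.326+.052,.148),(.4,.326-.052,.148),(.4,.326,.148),(.453,.115,.206),(.487,.12,.19),(.626,.149,.245)]:print(p,proj(a,p),proj(b,p))
E
```

```text
partition foot [0.769 0.028 0.   ]
partition foot [0.508 0.016 0.   ]
partition foot [ 0.313 -0.021  0.   ]
0.2 part side [ 0.643 -0.187  0.2  ] [ 0.405 -0.075  0.2  ] part top [0.511 0.062 0.2  ] [0.86  0.069 0.2  ] [ 0.626 -0.019  0.2  ] mon [0.581 0.313 0.2  ] [0.733 0.324 0.2  ]
0.3 part side [0.543 0.072 0.3  ] [0.36  0.159 0.3  ] part top [0.49  0.089 0.3  ] [0.799 0.095 0.3  ] [0.592 0.018 0.3  ] mon [0.552 0.311 0.3  ] [0.686 0.321 0.3  ]
0.4 part side [0.443 0.331 0.4  ] [0.314 0.392 0.4  ] part top [0.47  0.116 0.4  ] [0.738 0.121 0.4  ] [0.558 0.054 0.4  ] mon [0.523 0.309 0.4  ] [0.64  0.317 0.4  ]
(0.4, 0.378, 0.148) [370.7 251.4] [287.7 258. ]
(0.4, 0.274, 0.148) [391.3 219.4] [332.8 255.9]
(0.4, 0.326, 0.148) [381.5 234.6] [310.3 256.9]
(0.453, 0.115, 0.206) [394.8 151. ] [404.4 226.3]
(0.487, 0.12, 0.19) [378.3 155.5] [399.5 212.5]
(0.626, 0.149, 0.245) [314.3 125. ] [385.5 146.2]
```

View pics/z1.png

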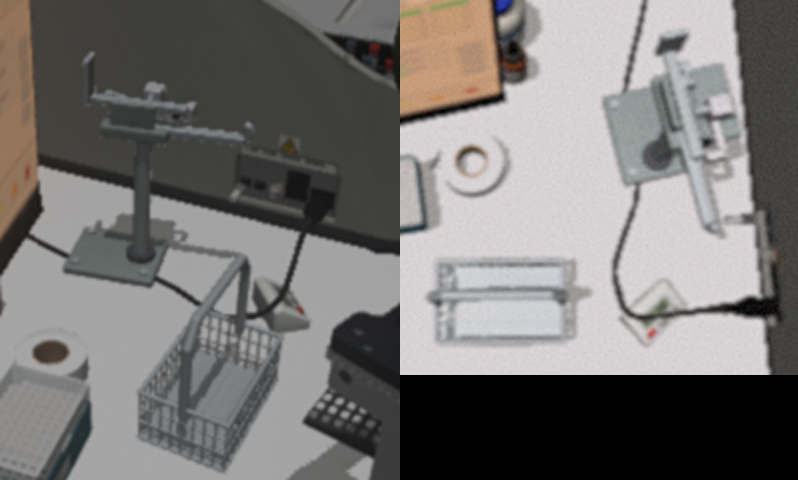

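The crop shows the bail nearly along world y (basket yaw about −0.02). The stand's yaw is about 0.19. The partition face is near y = 0.02, so a grip on the +y side clears it. I'll move above the grasp point on the bail.

Request:
carry_out --commands '[[0, [-35, -10, 0], [0, 0, 0]], [0, [-35, -10, 0], [0, 0, 0]], [0, [-35, -10, 0], [0, 0, 0]], [0, [-35, -10, 0], [0, 0, 0]], [0, [-35, -10, 0], [0, 0, 0]], [0, [-35, -10, 0], [0, 0, 0]], [0, [-34, -9, 0], [0, 0, 0]]]'

```text
time_s: 2.28
ee_pos: [0.4026, 0.3591, 0.2055]
eef_rot: [3.141, 0.0, 2.771]
force: [0.7, 0.4, 0.7]
grip_width: 0.094
grip_force: 0.0
```

Request:
carry_out --commands '[[0, [0, 0, 0], [0, 0, 0.15]], [0, [0, 0, 0], [0, 0, 0.15]], [0, [0, 0, 0], [0, 0, 0.15]], [0, [0, 0, 0], [0, 0, 0.15]], [0, [0, 0, 0], [0, 0, 0.15]], [0, [0, 0, 0], [0, 0, 0.15]], [0, [0, 0, 0], [0, 0, 0.15]], [0, [0, 0, 0], [0, 0, 0.17]], [0, [0, 0, 0], [0, 0, 0]]]'

```text
time_s: 3.4
ee_pos: [0.4017, 0.3599, 0.2055]
eef_rot: [3.142, -0.0, 1.552]
force: [-0.2, -0.0, 0.0]
grip_width: 0.0937
grip_force: 0.0
```

```bash
cat >> h.py <<'E'
from scipy.spatial.transform import Rotation as Ro
def to(target,yaw):
    "tool-frame shift (mm) to bring grasp point to target, and tool z turn, tool pointing down"
    o=ctrl.get_obs();R=Ro.from_euler('xyz',o['eef_rot'])
    g=np.array(o['ee_pos'])+R.apply([0,0,ctrl.grip_depth])
    w=(R.inv()*Ro.from_euler('xyz',[np.pi,0,yaw])).as_rotvec()
    print('t',o['time_s'],'grasp pt',g.round(4),'rpy',np.round(o['eef_rot'],3),'F',np.round(o['force'],1),'M',np.round(o['moment'],2),'w',round(o['grip_width'],4),'gf',round(o['grip_force'],1))
    print('shift',(R.inv().apply(np.array(target)-g)*1000).round(1),'turn',w.round(3))
E
python3 - <<'E'
from h import *
to([.4017,.36,.148],1.55)
snap('side');b=snap('top','t1')
places(['basket','bail_mid'])
E
```

```text
t 3.4 grasp pt [0.4017 0.3599 0.2243] rpy [ 3.142 -0.     1.552] F [-0.2 -0.   0. ] M [-0.05  0.04 -0.03] w 0.0937 gf 0.0
shift [ 0.1 -0.  76.3] turn [ 0.    -0.     0.002]
basket side 0.82 [ 0.4031  0.3257 -0.0005]
basket top 0.57 [ 0.4061  0.3295 -0.0072]
bail_mid side 0.8 [0.4011 0.3217 0.1464]
bail_mid top 0.56 [0.4028 0.3309 0.1465]
```

Request:
carry_out --commands '[[0, [0, 0, 20], [0, 0, 0]], [0, [0, 0, 20], [0, 0, 0]], [0, [0, 0, 18], [0, 0, 0]], [0, [0, 0, 12], [0, 0, 0]], [0, [0, 0, 6], [0, 0, 0]], [0, [0, 0, 0], [0, 0, 0]]]'

```text
time_s: 4.45
ee_pos: [0.4017, 0.3599, 0.1295]
eef_rot: [-3.142, 0.0, 1.551]
force: [0.3, -0.2, -0.7]
grip_width: 0.094
grip_force: 0.0
```

Request:
carry_out --commands '[[1, [0, 0, 0], [0, 0, 0]], [1, [0, 0, 0], [0, 0, 0]], [1, [0, 0, 0], [0, 0, 0]], [1, [0, 0, 0], [0, 0, 0]], [1, [0, 0, 0], [0, 0, 0]], [1, [0, 0, 0], [0, 0, 0]], [1, [0, 0, 0], [0, 0, 0]], [1, [0, 0, 0], [0, 0, 0]]]' --squeeze 50

```text
time_s: 5.45
ee_pos: [0.4017, 0.3599, 0.1294]
eef_rot: [-3.142, 0.0, 1.551]
force: [1.2, -0.1, 0.5]
grip_width: 0.0172
grip_force: 0.0
```

Still closing; wait, then lift by about 95 mm.

Request:
carry_out --commands '[[1, [0, 0, 0], [0, 0, 0]], [1, [0, 0, 0], [0, 0, 0]], [1, [0, 0, 0], [0, 0, 0]]]'

```text
time_s: 5.82
ee_pos: [0.4017, 0.36, 0.1295]
eef_rot: [3.142, -0.0, 1.551]
force: [0.6, 0.4, 0.4]
grip_width: 0.0082
grip_force: 50.0
```

Request:
carry_out --commands '[[1, [0, 0, -6], [0, 0, 0]], [1, [0, 0, -10], [0, 0, 0]], [1, [0, 0, -15], [0, 0, 0]], [1, [0, 0, -15], [0, 0, 0]], [1, [0, 0, -15], [0, 0, 0]], [1, [0, 0, -15], [0, 0, 0]], [1, [0, 0, -10], [0, 0, 0]], [1, [0, 0, -5], [0, 0, 0]], [1, [0, 0, 0], [0, 0, 0]]]'

```text
time_s: 6.95
ee_pos: [0.4017, 0.3599, 0.2205]
eef_rot: [3.142, -0.0, 1.551]
force: [0.4, -0.1, -2.9]
grip_width: 0.0086
grip_force: 50.0
```

```bash
python3 - <<'E'
from h import *
to([.4796-.075,.1549-.0145,.235],1.76)
a=snap('side','s2');b=snap('top','t2')
places(['basket','bail_mid','hook_tip','hook_seat','keeper_tab','stand'])
cv2.imwrite('pics/z2.png',np.hstack([cv2.resize(a['img'][90:330,270:470],(400,480)),cv2.copyMakeBorder(cv2.resize(b['img'][130:290,270:440],(398,375)),0,105,0,0,0)]))
E
```

```text
t 6.95 grasp pt [0.4017 0.3599 0.2393] rpy [ 3.142 -0.     1.551] F [ 0.4 -0.1 -2.9] M [0.03 0.05 0.06] w 0.0086 gf 50.0
shift [-219.4    7.3    4.3] turn [ 0.    -0.    -0.209]
basket side 0.97 [0.4034 0.3272 0.0871]
basket top 0.76 [0.4043 0.3302 0.0863]
bail_mid side 0.82 [0.3973 0.323  0.2404]
hook_tip side 0.62 [0.5666 0.1268 0.2134]
hook_tip top 0.78 [0.4498 0.1144 0.2079]
hook_tip top 0.54 [ 5.643e-01  3.476e-01 -1.000e-04]
hook_seat top 0.7 [0.4876 0.1224 0.1925]
keeper_tab side 0.76 [0.6289 0.1498 0.242 ]
keeper_tab top 0.9 [0.6234 0.1487 0.245 ]
stand side 0.68 [0.5632 0.1362 0.004 ]
stand top 0.83 [ 0.5622  0.1361 -0.0034]
```

View pics/z2.png

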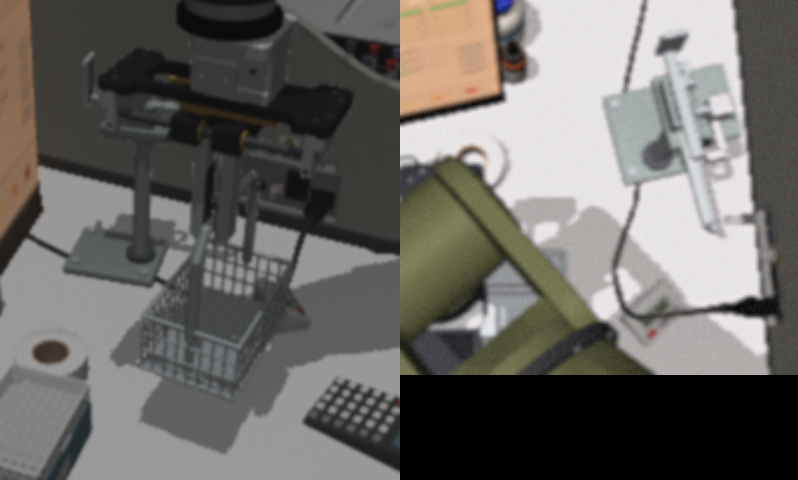

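The basket hangs level in the grip, with its bail at z ≈ 0.239. A power strip and plug stick out of the partition near the path, so I'll check where they are.

```bash
python3 - <<'E'
from h import *
a=ctrl.camera('side');b=ctrl.camera('top')
def ray(c,uv):
    R=cv2.Rodrigues(c['rvec'])[0];C=-R.T@c['tvec'].ravel()
    return C,R.T@np.linalg.inv(c['camera_matrix'])@np.array([*uv,1.])
def tri(u,v):
    (C1,d1),(C2,d2)=ray(a,u),ray(b,v)
    s=np.linalg.lstsq(np.c_[d1,-d2],C2-C1,rcond=None)[0];p,q=C1+s[0]*d1,C2+s[1]*d2
    return ((p+q)/2).round(3),np.linalg.norm(p-q).round(3)
S=lambda x,y:(270+x/2,90+y/2)
T=lambda x,y:(270+(x-400)/2.341,130+y/2.344)
print('plug',tri(S(320,208),T(745,308)))
print('strip far',tri(S(238,165),T(765,212)),'near',tri(S(338,200),T(772,320)))
print('tab thing',tri(S(235,195),T(727,218)))
cv2.imwrite('pics/z3.png',np.hstack([cv2.resize(cv2.imread('pics/s0.png')[150:240,370:450],(400,450),interpolation=2),cv2.resize(b['img'][200:280,380:450],(394,450),interpolation=2)]))
E
```

```text
plug (array([0.379, 0.067, 0.093]), np.float64(0.005))
strip far (array([0.481, 0.041, 0.109]), np.float64(0.006)) near (array([0.365, 0.04 , 0.092]), np.float64(0.005))
tab thing (array([0.475, 0.076, 0.089]), np.float64(0.003))
```

View pics/z3.png

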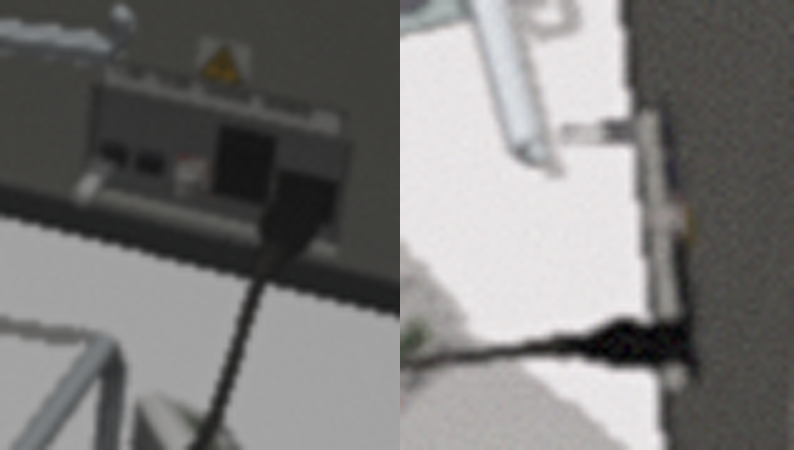

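The strip's stick reaches out to about (0.475, 0.076, 0.09) and the plug to (0.38, 0.067). I'll approach with the basket high and 30 mm to the left, then centre it at the seat and lower it while watching the force.

Request:
carry_out --commands '[[1, [0, 0, -5], [0, 0, -0.07]], [1, [0, 0, -5], [0, 0, -0.07]], [1, [0, 0, -6], [0, 0, -0.07]], [1, [0, 0, 0], [0, 0, 0]], [1, [-20, -4, 0], [0, 0, 0]], [1, [-30, -6, 0], [0, 0, 0]], [1, [-30, -6, 0], [0, 0, 0]], [1, [-30, -6, 0], [0, 0, 0]], [1, [-30, -6, 0], [0, 0, 0]], [1, [-25, -5, 0], [0, 0, 0]]]'

```text
time_s: 9.0
ee_pos: [0.4003, 0.1905, 0.2363]
eef_rot: [-3.141, 0.0, 1.759]
force: [-0.4, -0.5, -2.9]
grip_width: 0.0088
grip_force: 50.0
```

Request:
carry_out --commands '[[1, [-15, -3, 0], [0, 0, 0]], [1, [-6, -1, 0], [0, 0, 0]], [1, [0, 0, 0], [0, 0, 0]], [1, [0, 0, 0], [0, 0, 0]]]'

```text
time_s: 9.5
ee_pos: [0.4005, 0.1708, 0.2364]
eef_rot: [-3.141, -0.0, 1.761]
force: [1.1, 0.1, -2.6]
grip_width: 0.0084
grip_force: 50.0
```

```bash
python3 - <<'E'
from h import *
to([.4796-.0057,.1549+.0295,.255],1.76)
a=snap('side','s4');b=snap('top','t4')
places(['basket','bail_mid','hook_tip','hook_seat','keeper_tab'])
cv2.imwrite('pics/z4.png',np.hstack([cv2.resize(a['img'][90:290,270:470],(400,400)),cv2.resize(b['img'][110:290,270:450],(400,400))]))
E
```

```text
t 9.5 grasp pt [0.4005 0.1708 0.2552] rpy [-3.141 -0.     1.761] F [ 1.1  0.1 -2.6] M [0.01 0.12 0.02] w 0.0084 gf 50.0
shift [-0.5 74.6  0.2] turn [-0.    -0.     0.001]
basket side 0.59 [0.4072 0.1403 0.1016]
basket top 0.88 [0.4048 0.1412 0.1058]
basket top 0.34 [ 0.567   0.1388 -0.0012]
bail_mid side 0.69 [0.4052 0.1369 0.2565]
hook_tip side 0.92 [0.454  0.1134 0.2084]
hook_tip top 0.5 [0.5619 0.1279 0.2103]
hook_seat side 0.58 [0.4903 0.1218 0.1861]
keeper_tab side 0.72 [0.4857 0.1214 0.1912]
keeper_tab side 0.68 [0.6299 0.1486 0.245 ]
keeper_tab top 0.98 [0.6252 0.1486 0.244 ]
```

View pics/z4.png

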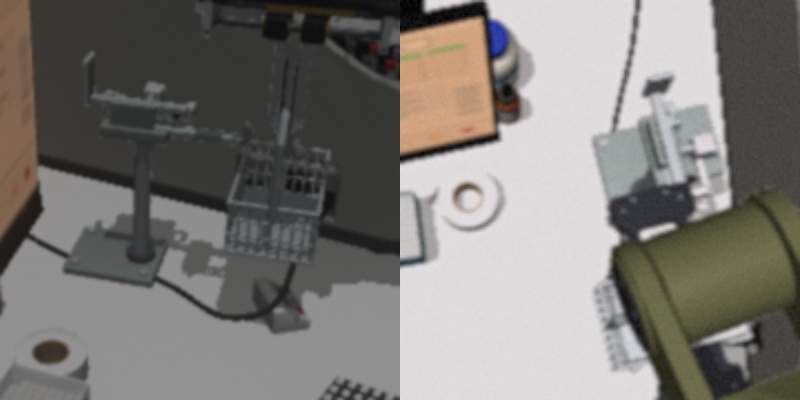

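The picture shows the basket just in front of the hook tip with the bail above it, to the left of centre as planned. Next I go in along the hook.

Request:
carry_out --commands '[[1, [0, 6, 0], [0, 0, 0]], [1, [0, 10, 0], [0, 0, 0]], [1, [0, 12, 0], [0, 0, 0]], [1, [0, 12, 0], [0, 0, 0]], [1, [0, 12, 0], [0, 0, 0]], [1, [0, 12, 0], [0, 0, 0]], [1, [0, 8, 0], [0, 0, 0]], [1, [0, 3, 0], [0, 0, 0]], [1, [0, 0, 0], [0, 0, 0]]]'

```text
time_s: 11.22
ee_pos: [0.4741, 0.1844, 0.2364]
eef_rot: [-3.141, -0.0, 1.761]
force: [-0.1, -0.1, -2.8]
grip_width: 0.0085
grip_force: 50.0
```

Request:
carry_out --commands '[[1, [-5, 0, 0], [0, 0, 0]], [1, [-8, 0, 0], [0, 0, 0]], [1, [-8, 0, 0], [0, 0, 0]], [1, [-6, 0, 0], [0, 0, 0]], [1, [-3, 0, 0], [0, 0, 0]], [1, [0, 0, 0], [0, 0, 0]], [1, [0, 0, 0], [0, 0, 0]]]'

```text
time_s: 12.1
ee_pos: [0.4798, 0.1551, 0.2364]
eef_rot: [-3.141, -0.0, 1.761]
force: [0.4, -0.4, -3.3]
grip_width: 0.0087
grip_force: 50.0
```

```bash
python3 - <<'E'
from h import *
to([.4796,.1549,.195],1.76)
a=snap('side','s5');b=snap('top','t5')
places(['basket','bail_mid','hook_tip','hook_seat'])
cv2.imwrite('pics/z5.png',np.hstack([cv2.resize(a['img'][110:260,300:450],(450,450)),cv2.resize(b['img'][140:260,340:440],(350,420))[:, :] if 0 else cv2.resize(b['img'][140:268,340:440],(350,450))]))
E
```

```text
t 12.1 grasp pt [0.4798 0.1551 0.2552] rpy [-3.141 -0.     1.761] F [ 0.4 -0.4 -3.3] M [ 0.03  0.07 -0.02] w 0.0087 gf 50.0
shift [-0.1 -0.2 60.2] turn [-0.    -0.     0.001]
basket side 0.87 [0.486  0.1216 0.1032]
basket side 0.46 [0.6288 0.1472 0.2439]
basket top 0.63 [0.4893 0.1278 0.103 ]
bail_mid side 0.84 [0.4833 0.1201 0.2542]
hook_tip side 0.72 [0.4562 0.1147 0.2055]
hook_seat side 0.9 [0.4878 0.1222 0.1884]
```

View pics/z5.png

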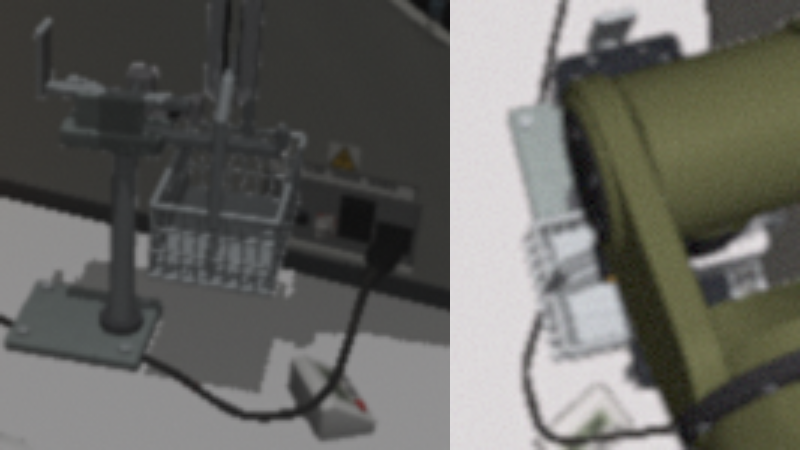

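The bail is above the arm and behind the tip. I'll lower it in steps, watching the force.

Request:
carry_out --commands '[[1, [0, 0, 4], [0, 0, 0]], [1, [0, 0, 6], [0, 0, 0]], [1, [0, 0, 6], [0, 0, 0]], [1, [0, 0, 4], [0, 0, 0]], [1, [0, 0, 0], [0, 0, 0]]]'

```text
time_s: 13.22
ee_pos: [0.4797, 0.1549, 0.2161]
eef_rot: [-3.141, 0.0, 1.761]
force: [0.3, -0.3, -1.9]
grip_width: 0.0081
grip_force: 50.0
```

Request:
carry_out --commands '[[1, [0, 0, 4], [0, 0, 0]], [1, [0, 0, 6], [0, 0, 0]], [1, [0, 0, 6], [0, 0, 0]], [1, [0, 0, 4], [0, 0, 0]], [1, [0, 0, 0], [0, 0, 0]]]'

```text
time_s: 13.85
ee_pos: [0.4797, 0.1549, 0.1961]
eef_rot: [-3.141, 0.0, 1.761]
force: [-0.1, 0.3, -1.9]
grip_width: 0.0086
grip_force: 50.0
```

Request:
carry_out --commands '[[1, [0, 0, 4], [0, 0, 0]], [1, [0, 0, 5], [0, 0, 0]], [1, [0, 0, 4], [0, 0, 0]], [1, [0, 0, 2], [0, 0, 0]], [1, [0, 0, 0], [0, 0, 0]]]'

```text
time_s: 14.48
ee_pos: [0.4798, 0.1549, 0.1813]
eef_rot: [-3.141, 0.0, 1.761]
force: [-0.3, -0.4, -2.6]
grip_width: 0.0085
grip_force: 50.0
```

Request:
carry_out --commands '[[1, [0, 0, 1.5], [0, 0, 0]], [1, [0, 0, 1.5], [0, 0, 0]], [1, [0, 0, 0], [0, 0, 0]]]'

```text
time_s: 14.85
ee_pos: [0.4798, 0.1549, 0.1784]
eef_rot: [-3.141, -0.0, 1.761]
force: [-0.1, -0.0, -3.1]
grip_width: 0.0086
grip_force: 50.0
```

Request:
carry_out --commands '[[1, [0, 0, 1], [0, 0, 0]], [1, [0, 0, 1], [0, 0, 0]], [1, [0, 0, 0], [0, 0, 0]]]'

```text
time_s: 15.22
ee_pos: [0.4798, 0.1549, 0.1764]
eef_rot: [-3.142, 0.0, 1.761]
force: [0.6, 1.1, -2.7]
grip_width: 0.0085
grip_force: 50.0
```

```bash
python3 - <<'E'
from h import *
to([.4796,.1549,.195],1.76)
a=snap('side','s6')
places(['basket','bail_mid','hook_tip','hook_seat'],['side'])
E
```

```text
t 15.225 grasp pt [0.4798 0.1549 0.1952] rpy [-3.142  0.     1.761] F [ 0.6  1.1 -2.7] M [ 0.05  0.04 -0.02] w 0.0085 gf 50.0
shift [ 0.  -0.2  0.2] turn [-0.     0.     0.001]
basket side 0.75 [0.4859 0.1232 0.0438]
basket side 0.73 [0.6302 0.147  0.2443]
bail_mid side 0.86 [0.4842 0.1199 0.1987]
hook_tip side 0.64 [0.4535 0.1153 0.2076]
hook_tip side 0.51 [0.4874 0.1227 0.1904]
hook_seat side 0.89 [0.4864 0.1217 0.1872]
hook_seat side 0.32 [0.6806 0.2974 0.002 ]
```

Request:
carry_out --commands '[[1, [0, 0, 0.7], [0, 0, 0]], [1, [0, 0, 0.8], [0, 0, 0]], [1, [0, 0, 0], [0, 0, 0]]]'

```text
time_s: 15.85
ee_pos: [0.4799, 0.1551, 0.1752]
eef_rot: [3.141, -0.0, 1.761]
force: [-1.7, 2.3, 2.2]
grip_width: 0.0086
grip_force: 50.0
```

Request:
carry_out --commands '[[1, [0, 0, 0.7], [0, 0, 0]], [1, [0, 0, 0.8], [0, 0, 0]], [1, [0, 0, 0], [0, 0, 0]]]'

```text
time_s: 16.23
ee_pos: [0.4802, 0.1552, 0.1743]
eef_rot: [3.14, -0.0, 1.761]
force: [-2.0, 2.8, 8.4]
grip_width: 0.0086
grip_force: 50.0
```

Bail is on the arm. I'll take the pressure off, open partway, and rise straight up.

Request:
carry_out --commands '[[1, [0, 0, -1], [0, 0, 0]], [1, [0, 0, 0], [0, 0, 0]], [0.85, [0, 0, 0], [0, 0, 0]], [0.68, [0, 0, 0], [0, 0, 0]], [0.68, [0, 0, 0], [0, 0, 0]], [0.68, [0, 0, 0], [0, 0, 0]]]' --squeeze 10

```text
time_s: 16.98
ee_pos: [0.4798, 0.1549, 0.1744]
eef_rot: [-3.142, 0.0, 1.761]
force: [0.3, -0.4, -1.4]
grip_width: 0.0301
grip_force: 0.0
```

```bash
python3 - <<'E'
from h import *
to([.4796,.1549,.28],1.76)
a=snap('side','s7')
places(['basket','bail_mid'],['side'])
E
```

```text
t 16.975 grasp pt [0.4798 0.1549 0.1932] rpy [-3.142  0.     1.761] F [ 0.3 -0.4 -1.4] M [-0.1   0.02  0.02] w 0.0301 gf 0.0
shift [  0.   -0.2 -86.8] turn [-0.     0.     0.001]
basket side 0.65 [0.4857 0.1162 0.0443]
basket side 0.38 [0.5635 0.1251 0.2124]
bail_mid side 0.66 [0.4854 0.1156 0.0453]
bail_mid side 0.59 [0.4836 0.1203 0.1966]
```

Request:
carry_out --commands '[[0.68, [0, 0, -5], [0, 0, 0]], [0.68, [0, 0, -10], [0, 0, 0]], [0.68, [0, 0, -15], [0, 0, 0]], [0.68, [0, 0, -20], [0, 0, 0]], [0.68, [0, 0, -25], [0, 0, 0]], [1, [0, 0, -25], [0, 0, 0]], [1, [0, 0, -20], [0, 0, 0]], [1, [0, 0, -6], [0, 0, 0]], [1, [0, 0, 0], [0, 0, 0]]]'

```text
time_s: 18.25
ee_pos: [0.4798, 0.1549, 0.3006]
eef_rot: [3.141, -0.0, 1.761]
force: [-0.1, -1.0, -0.8]
grip_width: 0.0006
grip_force: 0.0
```

Request:
carry_out --commands '[[1, [-4, 15, 0], [0, 0, 0]], [1, [-5, 25, 0], [0, 0, 0]], [1, [-5, 30, 0], [0, 0, 0]], [1, [-5, 30, 0], [0, 0, 0]], [1, [-5, 30, 0], [0, 0, 0]], [1, [-5, 25, 0], [0, 0, 0]], [1, [-4, 16, 0], [0, 0, 0]], [1, [-1, 10, 0], [0, 0, 0]], [1, [0, 0, 0], [0, 0, 0]]]'

```text
time_s: 19.38
ee_pos: [0.6641, 0.1557, 0.2989]
eef_rot: [-3.139, 0.0, 1.761]
force: [0.5, -0.7, -0.5]
grip_width: 0.0006
grip_force: 0.0
```

```bash
python3 - <<'E'
from h import *
to([.6638,.156,.256],1.76)
a=snap('side','s8');b=snap('top','t8')
places(['basket','bail_mid','hook_tip','hook_seat','keeper_tab','keeper_heel','catch_point'])
cv2.imwrite('pics/z8.png',np.hstack([cv2.resize(a['img'][80:240,285:445],(400,400),interpolation=2),cv2.resize(b['img'][110:270,310:470],(400,400),interpolation=2)]))
E
```

```text
t 19.375 grasp pt [0.6642 0.1557 0.3177] rpy [-3.139  0.     1.761] F [ 0.5 -0.7 -0.5] M [-0.04  0.02 -0.04] w 0.0006 gf 0.0
shift [ 0.4 -0.2 61.7] turn [-0.002  0.     0.001]
basket side 0.6 [0.6285 0.1463 0.2427]
basket side 0.55 [0.4861 0.1245 0.0426]
basket top 0.75 [0.4892 0.1224 0.0416]
basket top 0.58 [ 0.563   0.3461 -0.0036]
bail_mid side 0.83 [0.4844 0.1195 0.1949]
bail_mid top 0.56 [0.4826 0.1236 0.194 ]
hook_tip side 0.87 [0.4536 0.1127 0.206 ]
hook_tip side 0.2 [0.6309 0.1456 0.2451]
hook_tip top 0.71 [0.4499 0.1161 0.2052]
hook_tip top 0.6 [0.5646 0.1387 0.0014]
hook_seat side 0.88 [0.4855 0.1222 0.1919]
hook_seat top 0.95 [0.4885 0.1233 0.1918]
keeper_tab side 0.88 [0.6298 0.1481 0.2443]
keeper_tab side 0.32 [5.251e-01 4.686e-01 4.000e-04]
keeper_tab top 0.92 [0.6269 0.1455 0.2453]
keeper_heel side 0.53 [0.6168 0.1362 0.2134]
keeper_heel side 0.45 [0.5606 0.1237 0.2129]
keeper_heel top 0.7 [0.618  0.1387 0.2138]
catch_point side 0.56 [0.5623 0.1256 0.2132]
catch_point top 0.56 [0.564  0.1259 0.2114]
```

View pics/z8.png

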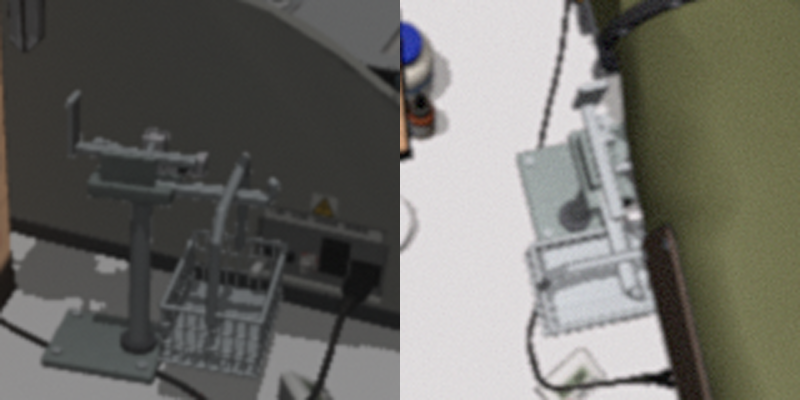

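The basket hangs centred on the seat, behind the tip, and the tab face is at about (0.628, 0.147). I'll lower the shut fingers behind the tab and approach it.

Request:
carry_out --commands '[[1, [0, 0, 10], [0, 0, 0]], [1, [0, 0, 17], [0, 0, 0]], [1, [0, 0, 17], [0, 0, 0]], [1, [0, 0, 12], [0, 0, 0]], [1, [0, 0, 5], [0, 0, 0]], [1, [0, 0, 0], [0, 0, 0]]]'

```text
time_s: 20.92
ee_pos: [0.664, 0.1557, 0.2394]
eef_rot: [-3.142, -0.0, 1.761]
force: [-0.5, -0.0, 1.5]
grip_width: 0.0003
grip_force: 0.0
```

Request:
carry_out --commands '[[1, [0, -6, 0], [0, 0, 0]], [1, [0, -6, 0], [0, 0, 0]], [1, [0, -4, 0], [0, 0, 0]], [1, [0, -4, 0], [0, 0, 0]], [1, [0, -4, 0], [0, 0, 0]], [1, [0, -4, 0], [0, 0, 0]], [1, [0, -4, 0], [0, 0, 0]]]'

```text
time_s: 21.8
ee_pos: [0.6326, 0.1497, 0.2395]
eef_rot: [3.141, -0.0, 1.761]
force: [3.0, 1.3, -0.7]
grip_width: 0.0005
grip_force: 2.0
```

Request:
carry_out --commands '[[1, [0, -4, 0], [0, 0, 0]], [1, [0, -4, 0], [0, 0, 0]], [1, [0, -4, 0], [0, 0, 0]], [1, [0, -4, 0], [0, 0, 0]]]'

```text
time_s: 22.3
ee_pos: [0.6166, 0.1468, 0.2395]
eef_rot: [3.141, -0.0, 1.761]
force: [3.6, 2.5, 0.6]
grip_width: 0.0006
grip_force: 2.0
```

```bash
python3 - <<'E'
from h import *
to([.628,.1475,.256],1.76)
a=snap('side','s9')
places(['keeper_tab','keeper_heel','catch_point','bail_mid'],['side'])
E
```

```text
t 22.3 grasp pt [0.6166 0.1468 0.2583] rpy [ 3.141 -0.     1.761] F [3.6 2.5 0.6] M [ 0.45 -0.56 -0.02] w 0.0006 gf 2.0
shift [-1.5 11.4  2.3] turn [ 0.    -0.     0.001]
keeper_tab side 0.92 [0.6044 0.1461 0.2441]
keeper_heel side 0.75 [0.5912 0.1328 0.2098]
keeper_heel side 0.47 [0.4884 0.1227 0.0427]
catch_point side 0.66 [0.5239 0.47   0.0025]
catch_point side 0.56 [0.5658 0.1252 0.2117]
bail_mid side 0.79 [0.4838 0.1188 0.1963]
bail_mid side 0.56 [0.4877 0.1237 0.1892]
```

The keeper is sliding with about 4 N. It has roughly 30 mm to go to the click.

Request:
carry_out --commands '[[1, [0, -3, 0], [0, 0, 0]], [1, [0, -3, 0], [0, 0, 0]], [1, [0, -3, 0], [0, 0, 0]], [1, [0, -3, 0], [0, 0, 0]], [1, [0, -3, 0], [0, 0, 0]]]'

```text
time_s: 23.18
ee_pos: [0.6027, 0.1439, 0.2393]
eef_rot: [3.14, -0.0, 1.761]
force: [8.7, 2.5, -3.3]
grip_width: 0.0009
grip_force: 4.1
```

Request:
carry_out --commands '[[1, [0, -2, 0], [0, 0, 0]], [1, [0, -2, 0], [0, 0, 0]], [1, [0, -2, 0], [0, 0, 0]]]'

```text
time_s: 23.55
ee_pos: [0.5965, 0.1428, 0.2393]
eef_rot: [3.141, -0.0, 1.761]
force: [5.9, 1.9, -1.1]
grip_width: 0.0004
grip_force: 2.9
```

```bash
python3 - <<'E'
from h import *
to([.628,.1475,.256],1.76)
a=snap('side','s10')
places(['keeper_tab','keeper_heel','catch_point'],['side'])
E
```

```text
t 23.55 grasp pt [0.5965 0.1428 0.2581] rpy [ 3.141 -0.     1.761] F [ 5.9  1.9 -1.1] M [ 0.29 -0.99 -0.03] w 0.0004 gf 2.9
shift [-1.3 31.9  2.1] turn [ 0.001 -0.     0.001]
keeper_tab side 0.61 [0.5871 0.1372 0.2437]
keeper_heel side 0.88 [0.5708 0.127  0.2136]
catch_point side 0.63 [0.5646 0.1238 0.2129]
```

Request:
carry_out --commands '[[1, [0, -1.5, 0], [0, 0, 0]], [1, [0, -1.5, 0], [0, 0, 0]]]'

```text
time_s: 24.0
ee_pos: [0.5935, 0.1422, 0.2393]
eef_rot: [3.141, -0.0, 1.761]
force: [4.5, 0.9, -3.3]
grip_width: 0.0006
grip_force: 2.7
```

Request:
carry_out --commands '[[1, [0, -1, 0], [0, 0, 0]], [1, [0, -1, 0], [0, 0, 0]]]'

```text
time_s: 24.25
ee_pos: [0.5915, 0.1418, 0.2393]
eef_rot: [3.141, -0.0, 1.761]
force: [5.2, 1.4, -2.8]
grip_width: 0.0007
grip_force: 2.6
```

Request:
carry_out --commands '[[1, [0, -1, 0], [0, 0, 0]], [1, [0, -1, 0], [0, 0, 0]]]'

```text
time_s: 24.5
ee_pos: [0.5894, 0.1414, 0.2393]
eef_rot: [3.142, -0.0, 1.761]
force: [3.6, 2.8, -2.7]
grip_width: 0.0003
grip_force: 2.0
```

Request:
carry_out --commands '[[1, [0, -1, 0], [0, 0, 0]]]'

```text
time_s: 24.62
ee_pos: [0.5882, 0.1412, 0.2394]
eef_rot: [-3.141, 0.0, 1.761]
force: [1.6, 1.0, -2.7]
grip_width: 0.0006
grip_force: 1.2
```

Request:
carry_out --commands '[[1, [0, -1, 0], [0, 0, 0]]]'

```text
time_s: 24.75
ee_pos: [0.5871, 0.1409, 0.2395]
eef_rot: [-3.141, 0.0, 1.761]
force: [1.3, 1.2, -1.0]
grip_width: 0.0004
grip_force: 0.8
```

Request:
carry_out --commands '[[1, [0, -1, 0], [0, 0, 0]]]'

```text
time_s: 24.88
ee_pos: [0.5864, 0.1408, 0.2395]
eef_rot: [3.141, 0.0, 1.761]
force: [5.2, 1.6, -2.4]
grip_width: 0.0
grip_force: 2.6
```

```bash
python3 - <<'E'
from h import *
to([.628,.1475,.256],1.76)
for i in range(2):
    a=snap('side',f's11{i}')
    places(['keeper_tab','keeper_heel','catch_point'],['side'])
cv2.imwrite('pics/z11.png',np.hstack([cv2.resize(a['img'][90:190,300:420],(480,400),interpolation=2)]))
E
```

```text
t 24.875 grasp pt [0.5864 0.1408 0.2583] rpy [3.141 0.    1.761] F [ 5.2  1.6 -2.4] M [ 0.14 -0.94 -0.02] w 0.0 gf 2.6
shift [-1.2 42.1  2.4] turn [0.    0.    0.001]
keeper_tab side 0.6 [0.5755 0.1362 0.2447]
keeper_tab side 0.5 [0.5628 0.1268 0.2136]
keeper_heel side 0.64 [0.5585 0.1222 0.2128]
catch_point side 0.69 [0.5643 0.1274 0.2101]
keeper_tab side 0.81 [0.5754 0.1381 0.2424]
keeper_heel side 0.94 [0.5615 0.1259 0.2129]
keeper_heel side 0.16 [0.4837 0.1209 0.1968]
catch_point side 0.59 [0.5644 0.1262 0.2104]
```

View pics/z11.png

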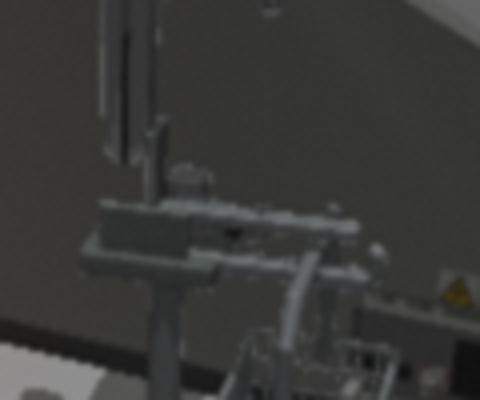

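The keeper now covers the hook mouth. The force dropped and is rising again, which looks like the buffer. I'll go on in single millimetres and confirm.

Request:
carry_out --commands '[[1, [0, -1, 0], [0, 0, 0]]]'

```text
time_s: 25.4
ee_pos: [0.5858, 0.1407, 0.2395]
eef_rot: [3.141, 0.0, 1.761]
force: [7.1, 0.9, -2.1]
grip_width: 0.0005
grip_force: 3.5
```

Request:
carry_out --commands '[[1, [0, -0.7, 0], [0, 0, 0]], [1, [0, 0, 0], [0, 0, 0]]]'

```text
time_s: 25.65
ee_pos: [0.5852, 0.1405, 0.2395]
eef_rot: [3.14, 0.0, 1.761]
force: [7.7, 0.9, -1.8]
grip_width: 0.0006
grip_force: 3.7
```

Request:
carry_out --commands '[[1, [0, -0.7, 0], [0, 0, 0]], [1, [0, 0, 0], [0, 0, 0]]]'

```text
time_s: 25.9
ee_pos: [0.5846, 0.1404, 0.2395]
eef_rot: [3.14, 0.0, 1.761]
force: [8.4, 1.3, -2.7]
grip_width: 0.0003
grip_force: 4.4
```

Request:
carry_out --commands '[[1, [0, -0.8, 0], [0, 0, 0]], [1, [0, 0, 0], [0, 0, 0]]]'

```text
time_s: 26.15
ee_pos: [0.584, 0.1403, 0.2396]
eef_rot: [3.139, 0.0, 1.761]
force: [9.4, 2.1, -2.6]
grip_width: 0.0007
grip_force: 5.1
```

Request:
carry_out --commands '[[1, [0, -0.8, 0], [0, 0, 0]], [1, [0, 0, 0], [0, 0, 0]]]'

```text
time_s: 26.4
ee_pos: [0.5834, 0.1402, 0.2396]
eef_rot: [3.139, 0.0, 1.761]
force: [11.1, 2.4, -3.2]
grip_width: 0.0006
grip_force: 5.8
```

```bash
python3 - <<'E'
from h import *
to([.628,.1475,.256],1.76)
for i in range(2):
    snap('side');places(['keeper_tab','keeper_heel','catch_point','latch_pin'],['side'])
E
```

```text
t 26.4 grasp pt [0.5833 0.1402 0.2584] rpy [3.139 0.    1.761] F [11.1  2.4 -3.2] M [ 0.26 -2.07 -0.05] w 0.0006 gf 5.8
shift [-1.2 45.2  2.5] turn [0.003 0.    0.001]
keeper_tab side 0.64 [0.5728 0.1393 0.246 ]
keeper_heel side 0.78 [0.5582 0.126  0.2104]
catch_point side 0.58 [0.5645 0.1277 0.2128]Traceback (most recent call last):
  File "<stdin>", line 4, in <module>
  File "h.py", line 12, in places
    for r in ctrl.place_of(n,k)[:2]: print(n,k,round(r['score'],2),np.round(r['at'],4))
             ~~~~~~~~~~~~~^^^^^
ValueError: it knows: bail_mid, basket, catch_point, dropper_bottle, hook_seat, hook_tip, keeper_heel, keeper_tab, label_roll, stand, timer, tip_box
```

Request:
carry_out --commands '[[1, [0, 2, 0], [0, 0, 0]], [1, [0, 4, 0], [0, 0, 0]], [1, [0, 8, 0], [0, 0, 0]], [1, [0, 12, 0], [0, 0, 0]], [1, [0, 12, 0], [0, 0, 0]], [1, [0, 0, 0], [0, 0, 0]]]'

```text
time_s: 27.35
ee_pos: [0.6202, 0.1473, 0.2389]
eef_rot: [-3.141, -0.0, 1.761]
force: [0.2, -0.1, -1.6]
grip_width: 0.0004
grip_force: 0.0
```

```bash
python3 - <<'E'
from h import *
to([.628,.1475,.256],1.76)
for i in range(2):
    a=snap('side','s12');b=snap('top','t12');places(['keeper_tab','keeper_heel','catch_point'])
cv2.imwrite('pics/z12.png',np.hstack([cv2.resize(a['img'][100:180,310:410],(500,400),interpolation=2),cv2.resize(b['img'][140:240,360:430],(280,400),interpolation=2)]))
E
```

```text
t 27.35 grasp pt [0.6202 0.1473 0.2577] rpy [-3.141 -0.     1.761] F [ 0.2 -0.1 -1.6] M [-0.05  0.02 -0.02] w 0.0004 gf 0.0
shift [-1.3  7.7  1.7] turn [-0.001 -0.     0.001]
keeper_tab side 0.72 [0.5731 0.1344 0.2452]
keeper_tab side 0.17 [0.525  0.4681 0.0025]
keeper_heel side 0.86 [0.5588 0.1239 0.209 ]
keeper_heel side 0.2 [0.5745 0.1341 0.2435]
keeper_heel top 0.71 [0.5618 0.1268 0.2125]
catch_point side 0.6 [0.5618 0.1268 0.2133]
catch_point side 0.51 [0.4854 0.118  0.1936]
catch_point top 0.68 [0.5645 0.1274 0.2112]
catch_point top 0.47 [5.659e-01 1.394e-01 4.000e-04]
keeper_tab side 0.87 [0.5754 0.137  0.2449]
keeper_tab top 0.62 [0.5734 0.1368 0.2432]
keeper_heel side 0.96 [0.5576 0.1261 0.211 ]
keeper_heel top 0.56 [0.5624 0.1225 0.2133]
catch_point side 0.46 [0.5621 0.1271 0.2132]
catch_point top 0.64 [0.5635 0.128  0.2134]
```

View pics/z12.png

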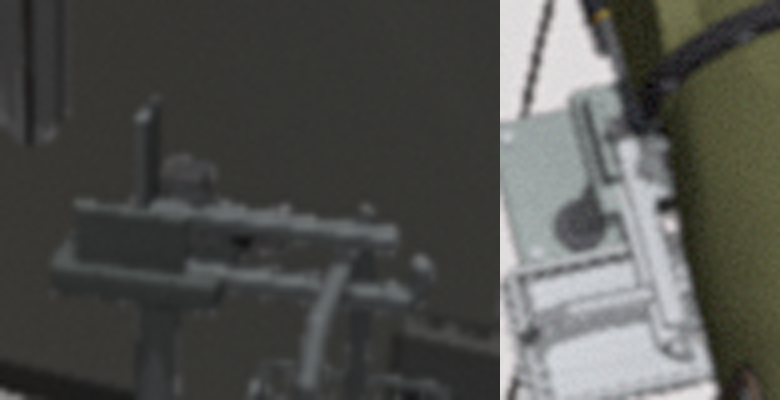

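The keeper stayed at about the catch position, but the heel is only ~3.5–4 mm past the pin, so it may not have clicked. I'll push again slightly further, well below the hard stop, to make sure.

Request:
carry_out --commands '[[1, [0, -10, 0], [0, 0, 0]], [1, [0, -10, 0], [0, 0, 0]], [1, [0, -8, 0], [0, 0, 0]], [1, [0, -4, 0], [0, 0, 0]], [1, [0, -2, 0], [0, 0, 0]], [1, [0, 0, 0], [0, 0, 0]]]'

```text
time_s: 28.9
ee_pos: [0.5864, 0.1408, 0.2395]
eef_rot: [3.141, 0.0, 1.761]
force: [0.0, -1.0, 0.6]
grip_width: 0.0005
grip_force: 0.0
```

Request:
carry_out --commands '[[1, [0, -1, 0], [0, 0, 0]], [1, [0, 0, 0], [0, 0, 0]]]'

```text
time_s: 29.15
ee_pos: [0.586, 0.1407, 0.2395]
eef_rot: [3.14, 0.0, 1.761]
force: [5.5, 1.1, -0.2]
grip_width: 0.0004
grip_force: 2.5
```

Request:
carry_out --commands '[[1, [0, -1, 0], [0, 0, 0]], [1, [0, 0, 0], [0, 0, 0]]]'

```text
time_s: 29.4
ee_pos: [0.5852, 0.1406, 0.2395]
eef_rot: [3.14, -0.0, 1.761]
force: [6.4, 1.0, -0.8]
grip_width: 0.0005
grip_force: 3.6
```

Request:
carry_out --commands '[[1, [0, -1, 0], [0, 0, 0]], [1, [0, 0, 0], [0, 0, 0]]]'

```text
time_s: 29.65
ee_pos: [0.5844, 0.1404, 0.2395]
eef_rot: [3.139, -0.0, 1.761]
force: [9.1, 1.8, -1.5]
grip_width: 0.0004
grip_force: 4.5
```

Request:
carry_out --commands '[[1, [0, -1, 0], [0, 0, 0]], [1, [0, 0, 0], [0, 0, 0]]]'

```text
time_s: 29.9
ee_pos: [0.5836, 0.1403, 0.2395]
eef_rot: [3.139, -0.0, 1.761]
force: [10.1, 2.0, -2.3]
grip_width: 0.0002
grip_force: 5.4
```

Request:
carry_out --commands '[[1, [0, -1, 0], [0, 0, 0]], [1, [0, 0, 0], [0, 0, 0]]]'

```text
time_s: 30.15
ee_pos: [0.5828, 0.1401, 0.2395]
eef_rot: [3.138, -0.0, 1.761]
force: [13.2, 2.7, -3.7]
grip_width: 0.0007
grip_force: 6.4
```

Request:
carry_out --commands '[[1, [0, 2, 0], [0, 0, 0]], [1, [0, 4, 0], [0, 0, 0]], [1, [0, 10, 0], [0, 0, 0]], [1, [0, 15, 0], [0, 0, 0]], [1, [0, 10, -10], [0, 0, 0]], [1, [0, 0, -20], [0, 0, 0]], [1, [0, 0, -25], [0, 0, 0]], [1, [0, 0, -15], [0, 0, 0]], [1, [0, 0, 0], [0, 0, 0]]]'

```text
time_s: 31.28
ee_pos: [0.6221, 0.1477, 0.31]
eef_rot: [3.14, 0.0, 1.761]
force: [-0.1, 1.1, 0.7]
grip_width: 0.0005
grip_force: 0.0
```

```bash
python3 - <<'E'
from h import *
to([.628,.1475,.256],1.76)
for i in range(4):
    snap('side');snap('top');places(['keeper_heel','catch_point'])
places(['basket','bail_mid','hook_seat','keeper_tab','timer','label_roll','dropper_bottle','tip_box'])
E
```

```text
t 31.275 grasp pt [0.6221 0.1477 0.3288] rpy [3.14  0.    1.761] F [-0.1  1.1  0.7] M [-0.05  0.04  0.01] w 0.0005 gf 0.0
shift [-1.3  5.7 72.8] turn [0.001 0.    0.001]
keeper_heel side 0.88 [0.5596 0.1264 0.2115]
keeper_heel top 0.67 [0.5631 0.129  0.2157]
catch_point side 0.49 [0.5625 0.1239 0.2135]
catch_point side 0.27 [0.5778 0.1393 0.245 ]
catch_point top 0.78 [0.5607 0.1277 0.2107]
keeper_heel side 0.74 [5.653e-01 3.538e-01 2.000e-04]
keeper_heel side 0.54 [0.5616 0.1229 0.2087]
keeper_heel top 0.77 [0.5615 0.1266 0.2141]
catch_point side 0.62 [0.5641 0.1243 0.2144]
catch_point top 0.77 [0.5639 0.1284 0.2098]
keeper_heel side 0.59 [0.5597 0.1247 0.2105]
keeper_heel top 0.69 [0.56   0.1274 0.2125]
catch_point side 0.49 [0.5659 0.1251 0.211 ]
catch_point side 0.42 [0.5579 0.1253 0.2119]
catch_point top 0.66 [0.5613 0.1266 0.2111]
catch_point top 0.56 [0.4895 0.1235 0.0439]
keeper_heel side 0.67 [0.5616 0.1261 0.2116]
keeper_heel top 0.93 [0.5609 0.1265 0.2109]
catch_point side 0.66 [0.5601 0.1237 0.2123]
catch_point top 0.49 [0.5637 0.1302 0.2085]
basket side 0.95 [0.4858 0.123  0.0429]
basket top 0.74 [0.4885 0.1242 0.0474]
basket top 0.67 [5.664e-01 1.385e-01 5.000e-04]
bail_mid side 0.66 [0.4833 0.1179 0.195 ]
bail_mid top 0.98 [0.4833 0.1242 0.1925]
hook_seat side 0.8 [0.4859 0.1224 0.1875]
hook_seat top 0.62 [0.4893 0.1227 0.193 ]
keeper_tab side 0.62 [0.5746 0.1365 0.2449]
keeper_tab top 0.97 [0.5694 0.1401 0.2436]
timer side 0.22 [0.6778 0.301  0.0012]
timer top 0.62 [0.3806 0.1538 0.0028]
timer top 0.34 [ 0.5252  0.473  -0.002 ]
label_roll side 0.62 [ 0.5673  0.3576 -0.    ]
label_roll top 0.71 [ 0.5612  0.3498 -0.0045]
label_roll top 0.2 [0.5247 0.4773 0.0022]
dropper_bottle side 0.48 [ 0.6809  0.2993 -0.0007]
dropper_bottle top 0.58 [0.6759 0.2984 0.003 ]
tip_box side 0.7 [0.5269 0.4735 0.0016]
tip_box top 0.67 [0.5219 0.4736 0.0024]
tip_box top 0.56 [ 6.744e-01  2.990e-01 -2.000e-04]
```

```bash
python3 -c "
from station import ctrl
print(ctrl.hand_in())"
```

```text
the job is handed in; nothing more can be done
None
```

The basket hangs by its bail on the hook, the keeper is pushed across above it, and the job is handed in at about 32 s of robot time; the click itself was only inferred, from the push force dropping, then rising on the buffer to about 13 N, and the keeper springing back about 3 mm to rest, while the camera put the heel roughly 2–4 mm past the pin, where 4 mm counts as caught.

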